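Knife-handle blank on the photo turntable

ROBOT

A 7-joint arm with a two-finger parallel gripper is mounted at the origin on the work surface. World frame = base frame: x ahead of the robot, y to its left, z up, the work surface at z = 0. Lengths are in m, angles in degrees, forces in N, time in s.
With the tool pointing down it reaches from about 0.425 to 0.875 m from the base axis. Payload 4.7 kg.
Tool frame: the origin (TCP) lies midway between the tips of the shut fingers; the grasp point (between the pads) lies env.grip_point_offset behind it (env.grip_point_offset is the distance from the TCP to the grasp point, in m); z points along the fingers, y is the line along which they close (so a half turn about z gives the same grasp; the last joint's range is limited). The gripper opens to 87 mm and grips with 3 to 60 N. Pads are 19 mm wide; open, the fingers measure 117 mm over their backs; the gripper's body (75 mm by 190 mm) begins 51 mm behind the grasp point.
Start: joints at [-74.479, 18.392, -4.016, 83.108, 1.295, 78.541, -3.26], TCP at [0.165, 0.629, 0.223] pointing down, gripper open.
Joint ranges: [-163.93, 163.93], [-17.29, 119.83], [-79.2, 71.16], [3.27, 140.29], [-89.18, 269.18], [5.43, 117.66], [-154.24, 154.24]. Speed limits (degrees/s): [147.25, 147.25, 180, 180, 180, 180, 180].

INTERFACE

Orientations are given as [roll, pitch, yaw] about the fixed x, y, z axes, in that order (R = Rz(yaw) Ry(pitch) Rx(roll)).
In Python, from cell import env gives the robot as it stands.
- The arm moves only by the shell command python3 -m creep 'ROWS' [FORCE]. ROWS is a JSON object of lists of equal length, an entry for each row: "translation": the shift along the tool's x, y, z in units of 0.08 m (1.0 is 0.08 m), a list of three; "turn": the turn, a rotation vector about the tool's x, y, z in units of 180 degrees (1.0 is 180 degrees), a list of three; "grip": the opening, from 0 (shut) to 1 (fully open). In form: {"translation": [[x, y, z], ...], "turn": [[ax, ay, az], ...], "grip": [grip, ...]}. A call has 1 to 5 rows; each row shifts and turns the commanded pose from where the row before left it, along the tool's axes as they then stand; what a row does not reach is not made up. A row lasts 1/8 s, in which the tool goes at most 62.5 mm and 10.7 degrees, less where a joint would pass 70% of its speed; a pose out of reach is approached as far as the arm can. A call with a number of a shift or a turn outside -1 to 1 is refused whole. A call with a gripper value outside its range is refused whole. The fingers move at their own pace and stop on an object; FORCE is the grip in N (left out, the last holds). Time passes only in rows, so rows that do not move let the fingers close. It gives the time, the measured TCP pose, the force, the opening and the grip force at its end, in the units of the state.
- env.get_obs(): the state, without advancing time (a new reading comes with each control period).
- env.read_camera(name): name is "side" or "top" or "wrist"; returns a dict with "frame" (400x640x3 uint8, red, green, blue), "z_map" (400x640 float32, m along the optical axis (not along the pixel's ray), 0 where there is no reading), "K" (3x3 intrinsics, pixels), "rvec" (rotation vector, rad) and "tvec" (3), from world to camera coordinates, as OpenCV has them. Camera axes: x right, y down, z forward; pixel columns grow to the right and rows downward; lengths in m; the calibration is good to about 2 mm. A picture is of the moment at which its call begins.
- env.sign_off(): hands the job in; it is judged then, once.
The state is a dict: "time_s": time; "qpos": joint angles; "joint_velocities": joint speeds; "effort": joint torques, N m; "tool_pos": TCP position; "tool_rot": TCP orientation; "force": force on the tool from outside, world axes, zero at the start; "wrist_torque": the same for the moment, N m; "grip_width": finger opening in m; "grasp_force": force on a finger pad.
Only numpy, scipy, OpenCV 4.12 (cv2) and the standard library are available. Lean on these libraries where they do the work, as an engineer would, in place of code of your own. Each camera call takes 0.05 s, during which the arm holds its last target. There are 200 camera calls.

TASK

Get the long brass-capped handle blank ready for its photo: set it gently, flat and square, into the empty pocket of the turntable where the pocket now stands, and let go of it. Then turn the turntable by its upright post until the loaded pocket stands squarely in front of the pointer on the foot, and finish while still gripping the post, holding the turntable still. Do not disturb the other things on the bench.

Things in the scene. Friction and masses are not known exactly. Their poses are not given: they have to be found in the camera images.
- block: the handle blank to load: dark wood with brass caps on both ends, 30 mm (its x) x 110 mm (its y, long axis) x 36 mm high (z), about 140 g; lies flat, right way up, on the bench; origin at the centre of its underside. Either end may point either way in the pocket
- foot: fixed round dark-wood foot of the turntable, 296 mm across; origin on the turning axis at bench height, z up. The pointer stands on its -x side, so its -x axis is the front
- pointer (a point): tip of the fixed bare-metal pointer (an upright blade with a diamond head, 38 mm high) on a tongue of the foot, 155 mm from the turning axis, just outside the disc
- turntable: the turning wooden disc, 280 mm across, top face 38 mm above the bench; origin on the turning axis, 22 mm above the bench; its -x axis runs from the turning axis through the pocket, its +x axis through the post. Turns endlessly either way about z, with light friction (under 2 N at the post), and stays where it is left. Besides pocket and post it carries two fixed amber jars, 48 mm across and 35 mm high, 60 degrees to either side of the post, 90 mm from the axis
- pocket (a point): centre of the pocket's floor (the disc's top face), 85 mm from the turning axis, with the disc's axes: the pocket is a rectangular frame 34 mm (x, radial) x 114 mm (y, tangential) inside, so the blank has 2 mm of play on each side; its pale wooden walls are 11 mm high in all with sloping lead-in at the top and 8 mm thick
- post: the turntable's upright round wooden post, 16 mm thick, 80 mm high above the disc, 95 mm from the turning axis, straight across from the pocket; it spins freely on its own pin, so a grip on it need not turn with the disc; origin at its foot on the disc's top face
- post_top (a point): centre of the post's top end, 118 mm above the bench
- short_block: short dark wood handle blank with brass end caps, 30 x 70 x 30 mm, a bystander; origin at the centre of its underside, long axis y
- tape: bystander: roll of tape lying flat, 104 mm across, 25 mm high; origin under its centre
- tin: bystander: closed metal tin, 72 mm across, 50 mm high; origin under its centre
- hammer: bystander: hammer lying along its x axis, handle to -x, about 0.3 m long
- knife: bystander: knife in a dark wooden sheath, lying along its y axis, 0.31 m long, 18 mm high
- sander: bystander: cork sanding block 60 x 100 x 32 mm
- mug: bystander: white mug 76 mm across (handle at its +y), 85 mm high; origin under its centre
Things that resemble listed ones, but are neither listed nor needed, are in the scene too. What is shaped like the block but pink or red is not meant.

How it is judged (in metres and radians):
On the way, in this order (a step that is already met when the one before it is completed fails the run):
1. the blank lies flat and square in the pocket, let go, with the pocket still well away from the pointer (at least 30 mm to the side of the foot's front line, or on its far half) (z of block in the frame of pocket between -0.003 and 0.003 m and x of block in the frame of pocket between -0.005 and 0.005 m and y of block in the frame of pocket between -0.005 and 0.005 m and angle between block's own z axis and vertical below 0.06 rad and angle between the y axis of block and the y axis of pocket, either way round below 0.08 rad and contact force between block and the fingers below 0.1 N and (y of pocket in the frame of foot above 0.03 m or y of pocket in the frame of foot below -0.03 m or x of pocket in the frame of foot above 0 m)), for 0.2 s.
2. the loaded pocket stands in front of the pointer and the turntable is held still by its post (z of block in the frame of pocket between -0.003 and 0.003 m and x of block in the frame of pocket between -0.005 and 0.005 m and y of block in the frame of pocket between -0.005 and 0.005 m and angle between block's own z axis and vertical below 0.06 rad and angle between the y axis of block and the y axis of pocket, either way round below 0.08 rad and contact force between block and the fingers below 0.1 N and y of pocket in the frame of foot between -0.006 and 0.006 m and x of pocket in the frame of foot below -0.06 m and contact force between the fingers and post above 3 N and angular speed of turntable below 0.05 rad/s), for 0.3 s.
At the end, for the whole second after the job is handed in: The blank lies untouched on the pocket floor (3 mm in height, 5 mm sideways, 0.06 rad tilt, 0.08 rad square); the pocket's centre is within 6 mm of the foot's front line, on the pointer's side; the fingers grip the post with over 3 N and the turntable is at rest (under 0.05 rad/s) (all of step 2); the arm keeps its last pose, push and grip.
It fails at once if a bystander is moved more than 30 mm (distance of any of short_block, tape, tin, hammer, knife, sander, mug from where it was at the start of the episode above 0.03 m).
It fails at once if the blank is dropped or rammed onto the turntable (over 60 N) (contact force between block and turntable above 60 N).
It also fails if it takes over 64 s, if anything falls off the work surface, if the arm or the gripper's body presses on something with over 40 N, if the wrist force passes 120 N, or if a joint passes its speed limit or range.

## Working session

There is one attempt and no reset: what is moved stays moved. The work goes in short steps, Python scripts to look and compute and a shell command to move; the robot and the scene stay as the last step left them, time stands still between calls to the robot, and variables do not carry over. Pictures are saved under pics/ and viewed, at most 13 in all, crops included, and the job is handed in when it is done.

```bash
ls; mkdir -p pics
python3 - <<'E'
from cell import env
import cv2,numpy as np
o=env.get_obs(); print({k:np.round(v,3) for k,v in o.items()}, env.grip_point_offset)
for n in ("top","side"):
    c=env.read_camera(n); cv2.imwrite(f"pics/{n}0.png",c["frame"][:,:,::-1]); np.savez(f"{n}0.npz",**c)
    print(n,c["K"].round(1).tolist(),c["rvec"],c["tvec"])
E
```

```text
pics
{'time_s': np.float64(0.0), 'qpos': array([-74.479,  18.44 ,  -4.015,  83.175,   1.295,  78.542,  -3.259]), 'joint_velocities': array([-0.015,  0.012, -0.023, -0.027,  0.067,  0.012, -0.035]), 'effort': array([-0.0000e+00, -4.9128e+01, -4.0400e-01, -3.1253e+01, -6.4000e-02,
        4.4000e-02,  0.0000e+00]), 'tool_pos': array([0.165, 0.628, 0.221]), 'tool_rot': array([-1.79889e+02,  6.00000e-03,  1.65289e+02]), 'force': array([-1.018, -0.241,  0.491]), 'wrist_torque': array([ 0.002, -0.01 ,  0.001]), 'grasp_force': np.float64(0.0), 'grip_width': np.float64(0.087)} 0.0187
top [[451.0, 0.0, 320.8], [0.0, 451.0, 200.6], [0.0, 0.0, 1.0]] [ 2.19529236 -2.13120167  0.15865931] [0.02218224 0.58871747 1.31182889]
side [[455.9, 0.0, 316.5], [0.0, 455.9, 197.8], [0.0, 0.0, 1.0]] [ 2.25714737 -0.54711699  0.21773872] [-0.50227677  0.29035592  1.25967935]
```

View pics/top0.png

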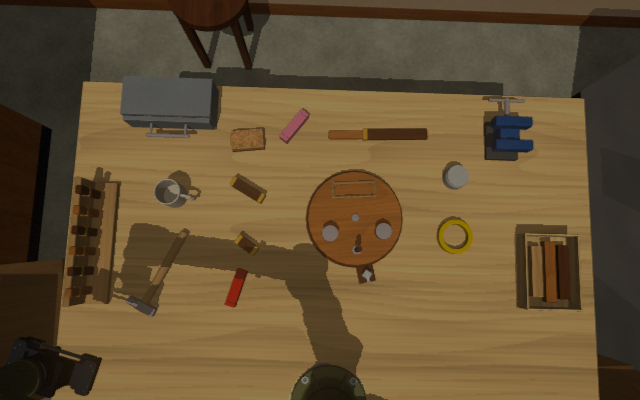

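View pics/side0.png

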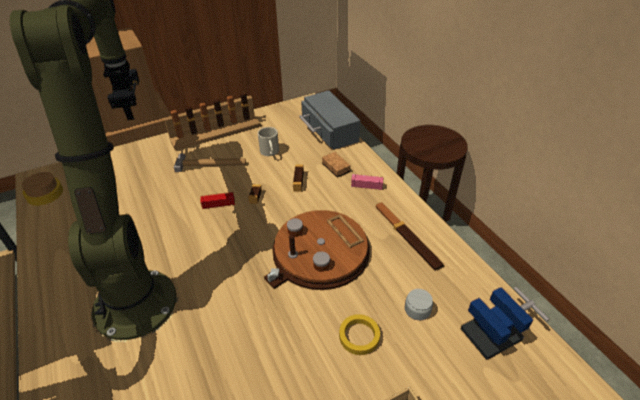

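Top view: the long blank candidate is at (248,188), dark with brass caps. The short_block is at (246,243), and the pink (294,125) and red (236,288) lookalikes are excluded. The turntable is at (355,218), with its pocket at (353,188), post at (357,248) and pointer at (366,275). I'll confirm these in one enlarged crop and measure.

```bash
cat > h.py <<'E'
import numpy as np,cv2
def cam(c):
    R=cv2.Rodrigues(np.array(c["rvec"]))[0]; t=np.array(c["tvec"]).ravel(); return R,t,np.array(c["K"])
def cast(c,uv,z):
    R,t,K=cam(c); uv=np.atleast_2d(np.array(uv,float))
    d=(R.T@np.linalg.inv(K)@np.c_[uv,np.ones(len(uv))].T).T; o=-R.T@t
    return o+d*((z-o[2])/d[:,2])[:,None]
def cloud(c):
    R,t,K=cam(c); Z=np.array(c["z_map"],float); v,u=np.mgrid[:Z.shape[0],:Z.shape[1]]
    P=np.stack([(u-K[0,2])/K[0,0]*Z,(v-K[1,2])/K[1,1]*Z,Z],-1)
    W=(P-t)@R; W[Z==0]=np.nan; return W
def proj(c,p):
    R,t,K=cam(c); q=K@(R@np.array(p)+t); return q[:2]/q[2]
E
python3 - <<'E'
from h import *
c=dict(np.load("top0.npz")); W=cloud(c); f=c["frame"]
def ctr(m): 
    v,u=np.nonzero(m); return u.mean(),v.mean()
for nm,(u0,v0,u1,v1),lo,hi in [("block",(220,165,280,212),.022,.05),("short",(225,226,270,262),.015,.045),("disc",(295,160,415,280),.03,.045),("posttop",(340,230,375,262),.1,.13),("jarL",(315,220,343,245),.06,.085),("jarR",(372,218,398,245),.06,.085)]:
    w=W[v0:v1,u0:u1]; m=(w[...,2]>lo)&(w[...,2]<hi); p=w[m]
    v,u=np.nonzero(m); r=cv2.minAreaRect(p[:,:2].astype(np.float32)*1000)
    print(nm,m.sum(),"px",(u.mean()+u0).round(1),(v.mean()+v0).round(1),"mean",p.mean(0).round(4),"rect",np.round(r[0],1),np.round(r[1],1),round(r[2],1))
w=W[175:195,220:280]
print(np.nanmedian(W[300:350,420:500,2]), [W[v,u].round(3).tolist() for v,u in [(188,248),(188,353),(205,353),(248,357),(249,357),(275,366)]])
a=cv2.resize(f[160:290,220:410,::-1],None,fx=4.2,fy=4.2,interpolation=cv2.INTER_CUBIC); a=cv2.convertScaleAbs(a,alpha=1.5); cv2.imwrite("pics/crop.png",a)
E
```

```text
block 370 px 246.7 189.1 mean [0.6163 0.2626 0.0348] rect [617.  263.1] [110.5  30. ] 60.6
short 244 px 245.8 244.5 mean [0.451  0.2579 0.0287] rect [451.3 258.4] [69.9 29.9] 55.2
disc 6160 px 354.2 218.0 mean [ 0.5394 -0.0615  0.0371] rect [541.7 -62.3] [277.5 279.3] 60.6
posttop 30 px 358.6 248.6 mean [ 0.4463 -0.0683  0.1155] rect [446.7 -68.1] [13.9 14. ] 1.9
jarL 213 px 329.5 232.6 mean [0.491  0.0124 0.072 ] rect [491.4  12.3] [43.8 43.7] 2.8
jarR 216 px 382.8 230.6 mean [ 0.5014 -0.142   0.0718] rect [ 501.9 -142.8] [43.8 46.8] 1.7
-0.0008349394164082615 [[0.62, 0.259, 0.032], [0.63, -0.057, 0.034], [0.578, -0.057, 0.036], [0.448, -0.064, 0.116], [0.445, -0.064, 0.117], [0.372, -0.1, 0.036]]
```

View pics/crop.png

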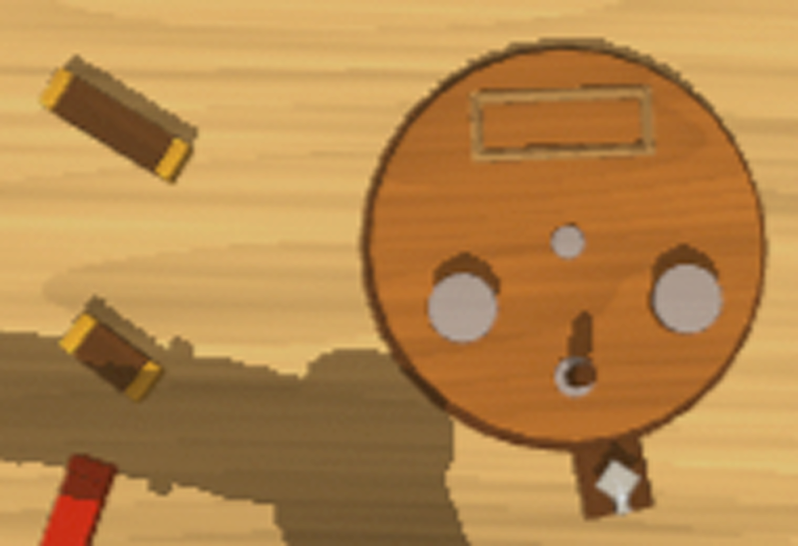

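The crop confirms that the blank at top-view pixel (248,188) is the one meant: it measures 110.5 x 30 mm, and the other brass-capped one is 70 mm. Next I'll locate the pointer more precisely and work out the first move.

```bash
cat >> h.py <<'E'
from scipy.spatial.transform import Rotation as Ro
def go(pos,yaw,o=None):
    "total shift (units of .08 m) in present tool axes, and turn (units of 180 deg) to bring tool to pos, straight down, yaw"
    from cell import env
    o=o or env.get_obs(); R=Ro.from_euler("xyz",o["tool_rot"],degrees=True); T=Ro.from_euler("xyz",[180,0,yaw],degrees=True)
    print("at",np.round(o["tool_pos"],4),np.round(o["tool_rot"],2),"f",np.round(o["force"],1),"w",np.round(o["grip_width"],4),"t",round(o["time_s"],2))
    print("shift",np.round(R.inv().apply(np.array(pos)-o["tool_pos"])/.08,4),"turn",np.round((R.inv()*T).as_rotvec()/np.pi,4),"shift after turn",np.round(T.inv().apply(np.array(pos)-o["tool_pos"])/.08,4))
E
python3 - <<'E'
from h import *
c=dict(np.load("top0.npz")); s=dict(np.load("side0.npz"))
W=cloud(c); w=W[262:290,355:382]; f=c["frame"][262:290,355:382].astype(int)
g=(f.max(-1)-f.min(-1)<40)&(f.min(-1)>110); v,u=np.nonzero(g)
print("top pointer px",u.mean()+355,v.mean()+262,u.min()+355,u.max()+355,v.min()+262,v.max()+262,np.nanmean(w[g],0))
print("cast z .04", cast(c,(u.mean()+355,v.mean()+262),.04))
f=s["frame"][255:292,258:292].astype(int); g=(f.max(-1)-f.min(-1)<40)&(f.min(-1)>110); v,u=np.nonzero(g);print("side",u.mean()+258,v.mean()+255,u.min()+258,v.min()+255,v.max()+255)
f=c["frame"][262:290,355:382]; m=(f.sum(-1)<230)
v,u=np.nonzero(m); P=cast(c,np.c_[u+355,v+262],.02); print("tongue dark",len(P),P.mean(0))
# disc circle fit on rim
w=W[160:280,295:415]; m=((w[...,2]>.03)).astype(np.uint8); k=max(cv2.findContours(m,0,1)[0],key=cv2.contourArea)
P=np.array([W[160+p[0][1],295+p[0][0]] for p in k]); P=P[P[:,0]>.43]
A=np.c_[2*P[:,:2],np.ones(len(P))]; x=np.linalg.lstsq(A,(P[:,:2]**2).sum(1),rcond=None)[0]; print("axis",x[:2],"r",np.sqrt(x[2]+x[:2]@x[:2]))
w=W[165:212,220:280]; p=w[(w[...,2]>.022)][:,:2]; p=p-p.mean(0); e=np.linalg.svd(p,full_matrices=False)[2][0]; print("block ang",np.degrees(np.arctan2(e[1],e[0]))%180)
go([.617,.263,.22],60.6)
E
```

```text
top pointer px 366.7096774193548 275.16129032258067 364 369 271 280 [ 0.37148531 -0.1015499   0.03694436]
cast z .04 [[ 0.3715783 -0.1011805  0.04     ]]
side 274.6140350877193 270.7719298245614 268 255 276
tongue dark 297 [ 0.3835127  -0.09631542  0.02      ]
axis [ 0.54109936 -0.06177574] r 0.13774601019527777
block ang 60.56760994037994
at [0.165  0.6282 0.2216] [-1.7990e+02  1.0000e-02  1.6529e+02] f [-0.5  0.3 -0.3] w 0.0871 t 0.1
shift [-6.6238 -2.9809  0.0257] turn [-3.000e-04  5.000e-04  5.816e-01] shift after turn [-1.2036  7.1633  0.0197]
```

```bash
python3 -m creep '{"translation":[[-0.66,-0.3,0],[-0.66,-0.3,0],[-0.66,-0.3,0],[-0.66,-0.3,0],[-0.66,-0.3,0]],"turn":[[0,0,0],[0,0,0],[0,0,0],[0,0,0],[0,0,0]],"grip":[1,1,1,1,1]}' 25
python3 -m creep '{"translation":[[-0.66,-0.3,0],[-0.66,-0.3,0],[-0.66,-0.3,0],[-0.66,-0.3,0],[-0.66,-0.3,0]],"turn":[[0,0,0],[0,0,0],[0,0,0],[0,0,0],[0,0,0]],"grip":[1,1,1,1,1]}'
python3 -m creep '{"translation":[[0,0,0],[0,0,0],[0,0,0],[0,0,0],[0,0,0]],"turn":[[0,0,0.058],[0,0,0.058],[0,0,0.058],[0,0,0.058],[0,0,0.058]],"grip":[1,1,1,1,1]}'
python3 -m creep '{"translation":[[0,0,0],[0,0,0],[0,0,0],[0,0,0],[0,0,0]],"turn":[[0,0,0.058],[0,0,0.058],[0,0,0.058],[0,0,0.058],[0,0,0.058]],"grip":[1,1,1,1,1]}'
python3 -m creep '{"translation":[[0,0,0],[0,0,0]],"turn":[[0,0,0],[0,0,0]],"grip":[1,1]}'
python3 - <<'E'
from h import *
from cell import env
go([.617,.263,.14],60.6)
c=env.read_camera("wrist"); np.savez("w1.npz",**c); cv2.imwrite("pics/w1.png",c["frame"][:,:,::-1])
print(cam(c)[0].T@-cam(c)[1], proj(c,[.617,.263,.036]))
W=cloud(c); m=(W[...,2]>.028)&(W[...,2]<.045)&(np.hypot(W[...,0]-.617,W[...,1]-.263)<.09)
v,u=np.nonzero(m); P=cast(c,np.c_[u,v],.036)[:,:2]; r=cv2.minAreaRect((P*1000).astype(np.float32)); print(m.sum(),r)
E
```

```text
time_s: 0.72
tool_pos: [0.3911, 0.444, 0.2222]
tool_rot: [-180.0, -0.0, 165.3]
force: [0.6, 0.6, -0.3]
grip_width: 0.0872
grasp_force: 0.0
time_s: 1.35
tool_pos: [0.6159, 0.2612, 0.2222]
tool_rot: [-180.0, -0.0, 165.3]
force: [0.1, -0.1, 0.8]
grip_width: 0.087
grasp_force: 0.0
time_s: 1.98
tool_pos: [0.6145, 0.2624, 0.2219]
tool_rot: [-179.9, 0.0, 112.7]
force: [-0.2, -0.2, 1.0]
grip_width: 0.087
grasp_force: 0.0
time_s: 2.6
tool_pos: [0.6145, 0.2625, 0.2219]
tool_rot: [-180.0, 0.0, 60.6]
force: [-0.4, -0.2, -0.9]
grip_width: 0.0869
grasp_force: 0.0
time_s: 2.85
tool_pos: [0.6146, 0.2625, 0.2223]
tool_rot: [-180.0, 0.0, 61.1]
force: [-0.9, -0.2, -0.8]
grip_width: 0.0869
grasp_force: 0.0
at [0.6146 0.2625 0.2223] [-1.7998e+02  2.0000e-02  6.1070e+01] f [-0.9 -0.2 -0.8] w 0.0869 t 2.85
shift [0.0198 0.0234 1.0284] turn [-0.0001  0.0001  0.0026] shift after turn [0.0196 0.0229 1.0284]
[0.65429521 0.33507065 0.38399801] [319.80963048 169.963165  ]
2347 ((619.103759765625, 262.2748107910156), (108.92578125, 29.69862937927246), 60.60374450683594)
```

View pics/w1.png

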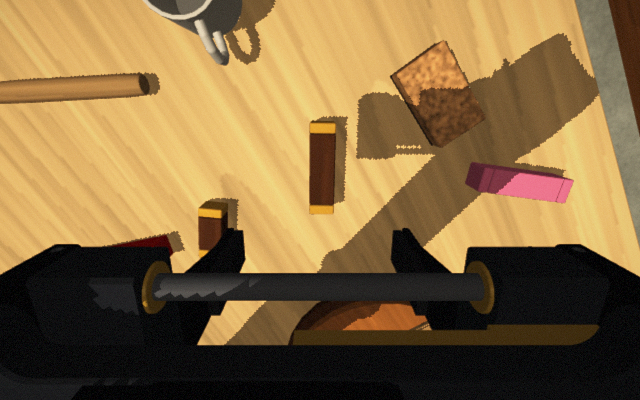

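The wrist view shows the blank at (322,167), 109 x 30 mm, with its long axis along tool x, which agrees with the top view. Now I'll descend and grip.

```bash
python3 -m creep '{"translation":[[0.026,0.034,0.5],[0,0,0.6],[0,0,0.6],[0,0,0.5],[0,0,0.2]],"turn":[[0,0,0.0025],[0,0,0],[0,0,0],[0,0,0],[0,0,0]],"grip":[1,1,1,1,1]}'
python3 -m creep '{"translation":[[0,0,0.2],[0,0,0],[0,0,0]],"turn":[[0,0,0],[0,0,0],[0,0,0]],"grip":[1,1,1]}'
```

```text
time_s: 3.52
tool_pos: [0.6165, 0.2623, 0.0278]
tool_rot: [-179.9, 0.2, 60.5]
force: [0.1, -0.0, 0.8]
grip_width: 0.0874
grasp_force: 0.0
time_s: 3.9
tool_pos: [0.6194, 0.2634, 0.0161]
tool_rot: [179.9, -0.1, 60.4]
force: [0.9, -0.8, -0.1]
grip_width: 0.0871
grasp_force: 0.0
```

Height is 16 mm, and I want about 14.

```bash
python3 -m creep '{"translation":[[0,0,0.02],[0,0,0],[0,0,0],[0,0,0],[0,0,0]],"turn":[[0,0,0],[0,0,0],[0,0,0],[0,0,0],[0,0,0]],"grip":[1,0,0,0,0]}' 25
python3 -m creep '{"translation":[[0,0,0],[0,0,0],[0,0,0],[0,0,0],[0,0,0]],"turn":[[0,0,0],[0,0,0],[0,0,0],[0,0,0],[0,0,0]],"grip":[0,0,0,0,0]}'
```

```text
time_s: 4.53
tool_pos: [0.6183, 0.263, 0.013]
tool_rot: [180.0, -0.0, 60.4]
force: [-0.1, -0.6, -0.4]
grip_width: 0.0548
grasp_force: 0.0
time_s: 5.15
tool_pos: [0.6183, 0.2629, 0.013]
tool_rot: [180.0, -0.0, 60.4]
force: [0.0, -0.5, -0.8]
grip_width: 0.0302
grasp_force: 25.0
```

Gripped at 30.2 mm wide. Lift, square up and hover near the pocket.

```bash
python3 -m creep '{"translation":[[0,0,-0.2],[0,0,-0.4],[0,0,-0.5],[0,0,-0.4],[0,0,0]],"turn":[[0,0,0],[0,0,-0.046],[0,0,-0.046],[0,0,-0.046],[0,0,-0.046]],"grip":[0,0,0,0,0]}'
python3 -m creep '{"translation":[[-0.5,0,0],[-0.5,0,0],[-0.5,0,0],[-0.5,0,0],[-0.3,0,0]],"turn":[[0,0,0],[0,0,0],[0,0,0],[0,0,0],[0,0,0]],"grip":[0,0,0,0,0]}'
python3 - <<'E'
from h import *
from cell import env
go([.626,-.057,.13],93.7)
c=env.read_camera("wrist"); np.savez("w2.npz",**c); cv2.imwrite("pics/w2.png",c["frame"][:,:,::-1]); print(proj(c,[.626,-.057,.038]))
E
```

```text
time_s: 5.78
tool_pos: [0.6206, 0.2636, 0.1382]
tool_rot: [179.6, -0.2, 93.8]
force: [0.3, -0.3, -1.8]
grip_width: 0.0297
grasp_force: 25.0
time_s: 6.4
tool_pos: [0.6299, 0.0761, 0.1343]
tool_rot: [179.9, 0.0, 93.4]
force: [0.4, -0.0, -1.4]
grip_width: 0.0295
grasp_force: 25.0
at [0.6299 0.0761 0.1343] [1.7993e+02 3.0000e-02 9.3380e+01] f [ 0.4 -0.  -1.4] w 0.0295 t 6.4
shift [-1.6578 -0.1465  0.055 ] turn [ 0.0004  0.0002 -0.0018] shift after turn [-1.657  -0.1558  0.0542]
[306.70394801 318.60943   ]
```

View pics/w2.png

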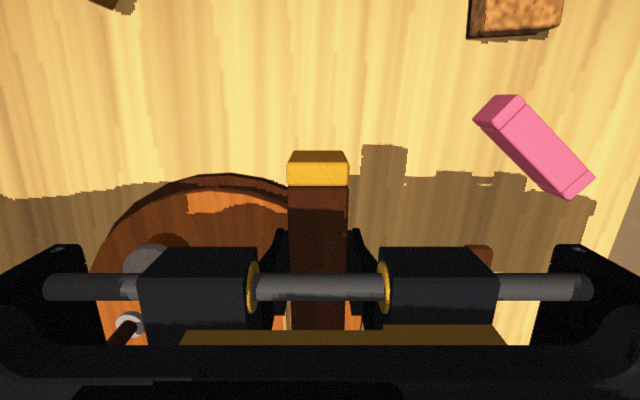

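The wrist view shows the blank held square, with its brass end at (318,168), but the pocket is hidden behind the gripper. I'll use the top view for the pocket rectangle and the ends of the held blank.

```bash
cat > m.py <<'E'
from h import *
def pocket(c):
    u0,v0,u1,v1=322,172,388,205
    f=c["frame"][v0:v1,u0:u1]; h=cv2.cvtColor(f,cv2.COLOR_RGB2HSV); return h
c=dict(np.load("top0.npz")); h=pocket(c); S=h[...,1].astype(int); V=h[...,2].astype(int); H=h[...,0].astype(int)
print("disc hsv",H[25,20],S[25,20],V[25,20]); 
sc=S; print("S row by col at mid col", [(r+172,S[r,32],V[r,32],H[r,32]) for r in range(5,30)])
print([(k+322,S[16,k],V[16,k],H[16,k]) for k in list(range(5,15))+list(range(48,60))])
E
python3 m.py
python3 - <<'E'
from cell import env
import numpy as np,cv2
c=env.read_camera("top"); np.savez("top1.npz",**c)
cv2.imwrite("pics/t1.png",cv2.convertScaleAbs(cv2.resize(c["frame"][150:240,270:410,::-1],None,fx=5,fy=5,interpolation=cv2.INTER_CUBIC),alpha=1.6))
E
```

```text
disc hsv 17 147 125
S row by col at mid col [(177, np.int64(191), np.int64(115), np.int64(14)), (178, np.int64(193), np.int64(115), np.int64(14)), (179, np.int64(191), np.int64(112), np.int64(14)), (180, np.int64(191), np.int64(111), np.int64(14)), (181, np.int64(160), np.int64(99), np.int64(16)), (182, np.int64(152), np.int64(119), np.int64(17)), (183, np.int64(151), np.int64(108), np.int64(17)), (184, np.int64(185), np.int64(110), np.int64(15)), (185, np.int64(192), np.int64(114), np.int64(14)), (186, np.int64(196), np.int64(116), np.int64(15)), (187, np.int64(196), np.int64(116), np.int64(14)), (188, np.int64(192), np.int64(118), np.int64(14)), (189, np.int64(189), np.int64(120), np.int64(14)), (190, np.int64(192), np.int64(117), np.int64(15)), (191, np.int64(189), np.int64(116), np.int64(15)), (192, np.int64(193), np.int64(116), np.int64(15)), (193, np.int64(195), np.int64(118), np.int64(14)), (194, np.int64(179), np.int64(91), np.int64(15)), (195, np.int64(155), np.int64(82), np.int64(16)), (196, np.int64(153), np.int64(122), np.int64(16)), (197, np.int64(159), np.int64(117), np
[... 637 characters left out ...]
4(183), np.int64(107), np.int64(14)), (336, np.int64(192), np.int64(114), np.int64(15)), (370, np.int64(191), np.int64(120), np.int64(14)), (371, np.int64(193), np.int64(119), np.int64(14)), (372, np.int64(169), np.int64(110), np.int64(15)), (373, np.int64(154), np.int64(106), np.int64(16)), (374, np.int64(153), np.int64(107), np.int64(16)), (375, np.int64(168), np.int64(117), np.int64(15)), (376, np.int64(192), np.int64(117), np.int64(15)), (377, np.int64(192), np.int64(117), np.int64(14)), (378, np.int64(191), np.int64(116), np.int64(14)), (379, np.int64(195), np.int64(115), np.int64(15)), (380, np.int64(192), np.int64(114), np.int64(14)), (381, np.int64(195), np.int64(114), np.int64(14))]
```

View pics/t1.png

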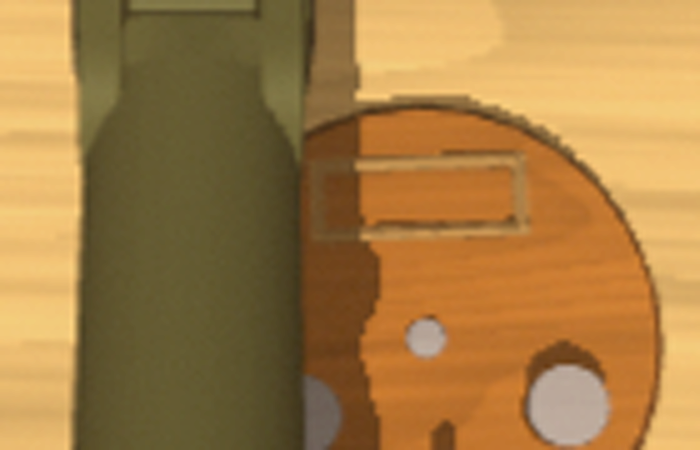

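```bash
cat > m.py <<'E'
from h import *
c=dict(np.load("top0.npz")); u0,v0,u1,v1=322,172,388,205
h=cv2.cvtColor(c["frame"][v0:v1,u0:u1],cv2.COLOR_RGB2HSV); m=(h[...,1]<176).astype(np.uint8)
n,l,st,_=cv2.connectedComponentsWithStats(m); k=1+st[1:,4].argmax(); v,u=np.nonzero(l==k); P=cast(c,np.c_[u+u0,v+v0],.047)[:,:2]
r=cv2.minAreaRect((P*1000).astype(np.float32)); print("frame",len(P),P.mean(0),r)
# split into 4 walls by line fits
for it in range(1):
    a=np.radians(93.6); e=np.array([np.cos(a),np.sin(a)]); n_=np.array([np.sin(a),-np.cos(a)]); q=P-np.array(r[0])/1000; s=q@e; d=q@n_
    L=(abs(s)<.05); 
    for nm,M in (("far",L&(d>0.01)),("near",L&(d<-.01))): 
        p=np.polyfit(s[M],d[M],1); print(nm,M.sum(),"slope deg",np.degrees(p[0]),"off",p[1], d[M].min(),d[M].max())
    M=abs(d)<.012
    print("ends",s[M&(s>0.04)].mean(),s[M&(s<-.04)].mean())
for nm,(a0,b0,a1,b1) in {"axiscap":(350,213,361,223)}.items():
    f=c["frame"][b0:b1,a0:a1].astype(int); g=(f.max(-1)-f.min(-1)<35)&(f.max(-1)>70); v,u=np.nonzero(g); print(nm,g.sum(),cast(c,(u.mean()+a0,v.mean()+b0),.04))
from cell import env
c=env.read_camera("wrist"); W=cloud(c); m=(W[...,2]>.10)&(W[...,2]<.165); m[240:]=False; m[:,:260]=False; m[:,380:]=False
f=c["frame"].astype(int); 
o=env.get_obs(); R=Ro.from_euler("xyz",o["tool_rot"],degrees=True); t=R.inv().apply(W[m]-o["tool_pos"]); 
print("block in tool: x max pct",np.percentile(t[:,0],[50,98,100]),"z",np.percentile(t[:,2],[1,50,99]),"y",np.percentile(t[:,1],[2,98]))
E
python3 m.py
```

```text
frame 344 [ 0.62510191 -0.05707501] ((624.7451782226562, -56.61516571044922), (51.93907165527344, 129.92518615722656), 4.052964687347412)
far 109 slope deg -0.046139284623649024 off 0.02099871376680119 0.01567205913052433 0.02620741059596089
near 103 slope deg -0.3651489396460195 off -0.020802190289880607 -0.026224574610792653 -0.015718462179657285
ends 0.060956200455468235 -0.0603734142015366
axiscap 42 [[ 0.5415258  -0.06264447  0.04      ]]
block in tool: x max pct [0.03409142 0.05130362 0.05157053] z [-0.02414327 -0.02260552  0.0083165 ] y [-0.01936482  0.01786157]
```

Run:
```python
from h import *
from cell import env
o=env.get_obs(); R=Ro.from_euler("xyz",o["tool_rot"],degrees=True); tp=np.array(o["tool_pos"]); print(tp)
c=dict(np.load("w2.npz")); print("cam in tool",R.inv().apply(-cam(c)[0].T@cam(c)[1]-tp))
for r in (148,151,154,160,163,166,185): print(r,c["frame"][r,318],"top",R.inv().apply(cast(c,(318,r),tp[2]+.023)[0]-tp).round(4),"bottom",R.inv().apply(cast(c,(318,r),tp[2]-.013)[0]-tp).round(4), "depth",R.inv().apply(cloud(c)[r,318]-tp).round(4))
s=env.read_camera("side"); np.savez("s2.npz",**s)
q=proj(s,tp); q2=proj(s,[.6255,-.057,.038]); print(q,q2)
u,v=int(q[0]),int(q[1]); cv2.imwrite("pics/s2.png",cv2.convertScaleAbs(cv2.resize(s["frame"][v-60:v+100,u-80:u+100,::-1],None,fx=3.7,fy=3.7,interpolation=cv2.INTER_CUBIC),alpha=1.5)); print("crop origin",u-80,v-60)
```

```text
[0.62996747 0.07779056 0.1340496 ]
cam in tool [ 0.08130794 -0.00065394 -0.16198872]
148 [245 212 128] top [ 0.0592 -0.0006 -0.023 ] bottom [ 0.0535 -0.0006  0.013 ] depth [ 0.0342 -0.0006  0.1342]
151 [111  80  27] top [ 0.0578 -0.0006 -0.023 ] bottom [ 0.0518 -0.0006  0.013 ] depth [ 0.0526 -0.0006  0.0079]
154 [109  73  23] top [ 0.0565 -0.0006 -0.023 ] bottom [ 0.05   -0.0006  0.013 ] depth [ 0.0527 -0.0006 -0.0017]
160 [110  72  21] top [ 0.0537 -0.0006 -0.023 ] bottom [ 0.0465 -0.0006  0.013 ] depth [ 0.0527 -0.0006 -0.0184]
163 [231 160  49] top [ 0.0522 -0.0006 -0.023 ] bottom [ 0.0447 -0.0006  0.013 ] depth [ 0.0519 -0.0006 -0.0211]
166 [243 188  53] top [ 0.0508 -0.0006 -0.023 ] bottom [ 0.0429 -0.0006  0.013 ] depth [ 0.0508 -0.0006 -0.0227]
185 [192 130  35] top [ 0.0416 -0.0006 -0.023 ] bottom [ 0.0313 -0.0006  0.013 ] depth [ 0.0414 -0.0006 -0.0224]
[323.72493605 180.45100867] [342.92433851 229.938954  ]
crop origin 243 120
```

View pics/s2.png

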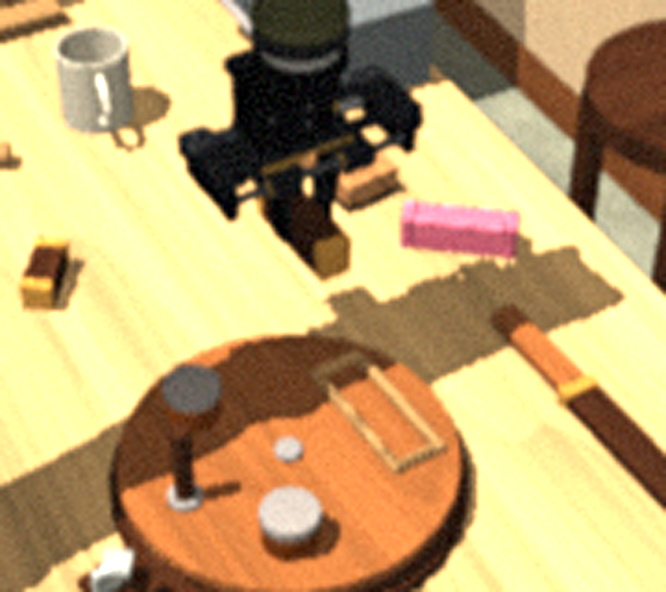

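The side view shows the held blank's near end at crop (330,255) and the pocket frame at (380,410). With pose lag allowed for, the blank is centred on the TCP to within about 0.5 mm. Move over the pocket and lower.

```bash
python3 -m creep '{"translation":[[-0.5,-0.05,0],[-0.5,-0.06,0.1],[-0.5,-0.05,0.2],[-0.19,0,0.2],[0,0,0]],"turn":[[0,0,-0.001],[0,0,0],[0,0,0],[0,0,0],[0,0,0]],"grip":[0,0,0,0,0]}'
python3 -m creep '{"translation":[[0,0,0],[0,0,0]],"turn":[[0,0,0],[0,0,0]],"grip":[0,0]}' >/dev/null
python3 - <<'E'
from h import *
from cell import env
go([.6255,-.057,.062],93.7)
E
```

```text
time_s: 7.22
tool_pos: [0.6247, -0.0553, 0.0914]
tool_rot: [-179.8, -0.1, 93.7]
force: [0.0, -0.5, -0.6]
grip_width: 0.03
grasp_force: 25.0
at [ 0.6264 -0.054   0.0936] [ 1.7993e+02 -6.0000e-02  9.3920e+01] f [ 0.9  0.4 -0.8] w 0.0301 t 7.47
shift [-0.0374 -0.014   0.3947] turn [ 0.0004 -0.0003  0.0012] shift after turn [-0.0371 -0.0134  0.3947]
```

```bash
python3 -m creep '{"translation":[[-0.037,-0.013,0.1],[0,0,0.1],[0,0,0.1],[0,0,0],[0,0,0]],"turn":[[0,0,0.001],[0,0,0],[0,0,0],[0,0,0],[0,0,0]],"grip":[0,0,0,0,0]}'
python3 - <<'E'
from h import *
from cell import env
go([.6255,-.057,.052],93.7)
s=env.read_camera("side"); np.savez("s3.npz",**s)
cv2.imwrite("pics/s3.png",cv2.convertScaleAbs(cv2.resize(s["frame"][190:260,300:390,::-1],None,fx=7,fy=7,interpolation=cv2.INTER_CUBIC),alpha=1.7))
E
```

```text
time_s: 8.1
tool_pos: [0.6248, -0.0595, 0.069]
tool_rot: [180.0, -0.0, 93.6]
force: [-0.1, -0.3, -0.5]
grip_width: 0.0299
grasp_force: 25.0
at [ 0.6248 -0.0595  0.069 ] [179.99  -0.    93.55] f [-0.1 -0.3 -0.5] w 0.0299 t 8.1
shift [0.0304 0.0103 0.2123] turn [ 0.     -0.     -0.0008] shift after turn [0.0304 0.0104 0.2123]
```

View pics/s3.png

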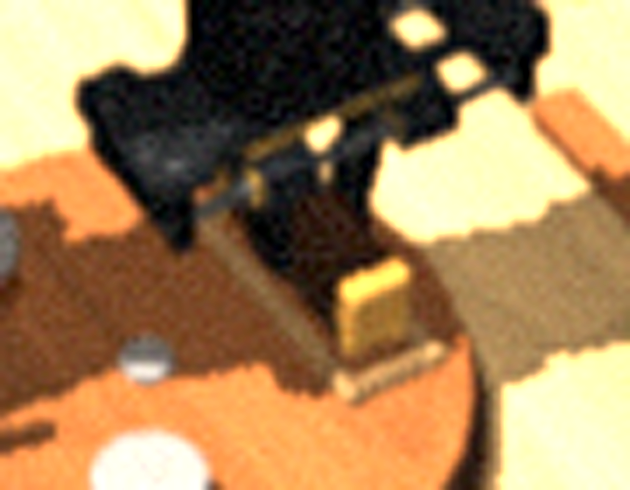

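The side view shows the blank's brass end at crop (375,310), just inside the near frame wall (390,370), lined up and square. I'll correct about 2 mm and let it settle.

```bash
python3 -m creep '{"translation":[[0.028,0.01,0],[0,0,0],[0,0,0],[0,0,0]],"turn":[[0,0,0],[0,0,0],[0,0,0],[0,0,0]],"grip":[0,0,0,0]}'
python3 -m creep '{"translation":[[0,0,0.06],[0,0,0],[0,0,0],[0,0,0]],"turn":[[0,0,0],[0,0,0],[0,0,0],[0,0,0]],"grip":[0,0,0,0]}'
```

```text
time_s: 8.65
tool_pos: [0.6254, -0.0572, 0.069]
tool_rot: [180.0, -0.0, 93.6]
force: [0.2, -0.0, -0.8]
grip_width: 0.0295
grasp_force: 25.0
time_s: 9.15
tool_pos: [0.6255, -0.0572, 0.0642]
tool_rot: [180.0, -0.0, 93.6]
force: [-0.5, -0.4, -2.0]
grip_width: 0.0299
grasp_force: 25.0
```

```bash
python3 -m creep '{"translation":[[0,0,0.03],[0,0,0.03],[0,0,0],[0,0,0]],"turn":[[0,0,0],[0,0,0],[0,0,0],[0,0,0]],"grip":[0,0,0,0]}'
python3 -m creep '{"translation":[[0,0,0.03],[0,0,0.03],[0,0,0],[0,0,0]],"turn":[[0,0,0],[0,0,0],[0,0,0],[0,0,0]],"grip":[0,0,0,0]}'
```

```text
time_s: 9.65
tool_pos: [0.6254, -0.0571, 0.0593]
tool_rot: [-180.0, -0.0, 93.6]
force: [0.2, -0.5, -0.3]
grip_width: 0.0299
grasp_force: 25.0
time_s: 10.15
tool_pos: [0.626, -0.0572, 0.0547]
tool_rot: [179.9, 0.0, 93.6]
force: [2.9, -0.6, -1.7]
grip_width: 0.0299
grasp_force: 25.0
```

```bash
python3 -m creep '{"translation":[[0,0.006,0.02],[0,0,0.015],[0,0,0],[0,0,0]],"turn":[[0,0,0],[0,0,0],[0,0,0],[0,0,0]],"grip":[0,0,0,0]}'
```

```text
time_s: 10.65
tool_pos: [0.6259, -0.0571, 0.0516]
tool_rot: [180.0, 0.0, 93.6]
force: [2.8, -0.3, -2.3]
grip_width: 0.0298
grasp_force: 25.0
```

```bash
python3 -m creep '{"translation":[[0,0.012,0.01],[0,0,0],[0,0,0]],"turn":[[0,0,0],[0,0,0],[0,0,0]],"grip":[0,0,0]}'
```

```text
time_s: 11.02
tool_pos: [0.6261, -0.057, 0.051]
tool_rot: [-179.9, -0.0, 93.5]
force: [-2.4, -0.0, 2.5]
grip_width: 0.03
grasp_force: 25.0
```

It's on the floor (z 51 mm = 38 + 13, contact 2.5 N). Release and lift.

```bash
python3 -m creep '{"translation":[[0,0,0],[0,0,0],[0,0,0],[0,0,0]],"turn":[[0,0,0],[0,0,0],[0,0,0],[0,0,0]],"grip":[0.5,0.5,0.5,0.5]}'
python3 -m creep '{"translation":[[0,0,-0.1],[0,0,-0.3],[0,0,-0.6],[0,0,-0.6],[0,0,0]],"turn":[[0,0,0],[0,0,0],[0,0,0],[0,0,0],[0,0,0]],"grip":[0.5,0.5,0.5,0.8,1]}'
python3 - <<'E'
from h import *
from cell import env
go([.4465,-.067,.19],93.7)
c=env.read_camera("wrist"); np.savez("w4.npz",**c)
W=cloud(c); m=(W[...,2]>.066)&(W[...,2]<.085)&(abs(W[...,0]-.626)<.04)&(abs(W[...,1]+.057)<.08)
p=W[m]; print(m.sum(), cv2.minAreaRect((p[:,:2]*1000).astype(np.float32)), np.median(p[:,2]), np.linalg.lstsq(np.c_[p[:,:2]-p[:,:2].mean(0),np.ones(len(p))],p[:,2],rcond=None)[0])
s=env.read_camera("side"); np.savez("s4.npz",**s)
a=cv2.resize(s["frame"][190:270,270:390,::-1],None,fx=5,fy=5,interpolation=cv2.INTER_CUBIC); cv2.imwrite("pics/s4.png",cv2.convertScaleAbs(a,alpha=1.6))
E
```

```text
time_s: 11.52
tool_pos: [0.6269, -0.0571, 0.0509]
tool_rot: [180.0, -0.0, 93.6]
force: [0.1, 0.0, 0.1]
grip_width: 0.043
grasp_force: 0.0
time_s: 12.15
tool_pos: [0.6298, -0.0578, 0.1845]
tool_rot: [179.5, 0.0, 93.5]
force: [1.1, 0.1, -1.1]
grip_width: 0.0564
grasp_force: 0.0
at [ 0.6298 -0.0578  0.1845] [1.7946e+02 1.0000e-02 9.3540e+01] f [ 1.1  0.1 -1.1] w 0.0564 t 12.15
shift [ 0.0263 -2.2936 -0.0901] turn [ 0.003   0.0001 -0.0009] shift after turn [ 0.0328 -2.2943 -0.0682]
3584 ((625.14599609375, -57.50893020629883), (29.97361183166504, 109.71123504638672), 3.6109840869903564) 0.07357043196136084 [-0.00135144 -0.00204657  0.07353149]
```

View pics/s4.png

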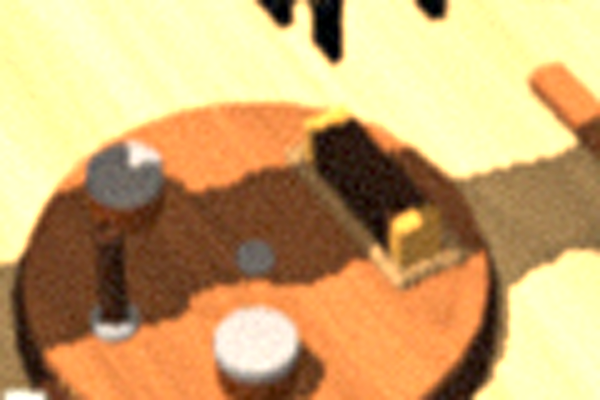

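The side view shows the blank at crop (370,180), seated inside the frame. Its top is at 73.6 mm, flat and at 93.6°, matching the pocket. Now to the post.

```bash
python3 -m creep '{"translation":[[0.01,-0.573,-0.07],[0.01,-0.573,0],[0.01,-0.573,0],[0,-0.573,0],[0,0,0]],"turn":[[0,0,0],[0,0,0],[0,0,0],[0,0,0],[0,0,0]],"grip":[1,1,1,1,1]}'
python3 -m creep '{"translation":[[0,0,0],[0,0,0],[0,0,0]],"turn":[[0,0,0],[0,0,0],[0,0,0]],"grip":[1,1,1]}' 30
python3 - <<'E'
from h import *
from cell import env
go([.4465,-.0685,.088],93.7)
E
```

```text
time_s: 12.88
tool_pos: [0.4401, -0.0659, 0.1831]
tool_rot: [-179.8, -0.1, 93.6]
force: [1.5, 0.5, 0.8]
grip_width: 0.087
grasp_force: 0.0
time_s: 13.25
tool_pos: [0.4442, -0.0661, 0.1842]
tool_rot: [-180.0, 0.1, 93.6]
force: [1.1, 0.3, -0.0]
grip_width: 0.0869
grasp_force: 0.0
at [ 0.4442 -0.0661  0.1842] [-1.7995e+02  5.0000e-02  9.3560e+01] f [ 1.1  0.3 -0. ] w 0.0869 t 13.25
shift [-0.0308  0.0279  1.203 ] turn [-0.0003  0.0003 -0.0008] shift after turn [-0.0319  0.0268  1.203 ]
```

```bash
python3 -m creep '{"translation":[[-0.03,0.03,0.2],[0,0,0.4],[0,0,0.4],[0,0,0.2],[0,0,0]],"turn":[[0,0,0],[0,0,0],[0,0,0],[0,0,0],[0,0,0]],"grip":[1,1,1,1,1]}'
python3 -m creep '{"translation":[[0,0,0],[0,0,0],[0,0,0],[0,0,0],[0,0,0]],"turn":[[0,0,0],[0,0,0],[0,0,0],[0,0,0],[0,0,0]],"grip":[0,0,0,0,0]}' 30
python3 -m creep '{"translation":[[0,0,0],[0,0,0],[0,0,0],[0,0,0],[0,0,0]],"turn":[[0,0,0],[0,0,0],[0,0,0],[0,0,0],[0,0,0]],"grip":[0,0,0,0,0]}'
python3 -m creep '{"translation":[[0,0,0],[0,0,0],[0,0,0]],"turn":[[0,0,0],[0,0,0],[0,0,0]],"grip":[0,0,0]}'
```

```text
time_s: 13.88
tool_pos: [0.4453, -0.0685, 0.0873]
tool_rot: [-179.8, 0.0, 93.5]
force: [0.0, -0.3, -0.4]
grip_width: 0.0871
grasp_force: 0.0
time_s: 14.5
tool_pos: [0.4463, -0.0683, 0.0887]
tool_rot: [180.0, -0.0, 93.6]
force: [0.0, -0.2, -1.0]
grip_width: 0.0449
grasp_force: 0.0
time_s: 15.12
tool_pos: [0.4481, -0.0682, 0.0888]
tool_rot: [179.8, 0.0, 93.6]
force: [4.9, 0.2, -4.5]
grip_width: 0.015
grasp_force: 30.0
time_s: 15.5
tool_pos: [0.4481, -0.0682, 0.0888]
tool_rot: [179.8, 0.0, 93.6]
force: [5.9, 0.8, -4.2]
grip_width: 0.015
grasp_force: 30.0
```

```bash
cat > arc.py <<'E'
from h import *
import sys
def arc(a0,a1,n,yaw=93.6):
    a=np.radians(np.linspace(a0,a1,n+1)); P=.095*np.c_[np.cos(a),np.sin(a),0*a]; T=Ro.from_euler("xyz",[180,0,yaw],degrees=True)
    print(np.round(T.inv().apply(np.diff(P,axis=0))/.08,3)[:,:2].tolist())
arc(*map(float,sys.argv[1:3]),int(sys.argv[3]))
E
python3 arc.py 183.6 12.8 14
```

```text
[[0.251, 0.027], [0.24, 0.079], [0.217, 0.128], [0.185, 0.171], [0.145, 0.206], [0.098, 0.232], [0.047, 0.248], [-0.007, 0.252], [-0.06, 0.245], [-0.11, 0.227], [-0.156, 0.199], [-0.194, 0.161], [-0.224, 0.117], [-0.243, 0.067]]
```

```bash
python3 -m creep '{"translation":[[0.25,0.03,0],[0.24,0.08,0],[0.217,0.128,0],[0.185,0.17,0],[0,0,0]],"turn":[[0,0,0],[0,0,0],[0,0,0],[0,0,0],[0,0,0]],"grip":[0,0,0,0,0]}'
python3 -m creep '{"translation":[[0,0,0],[0,0,0]],"turn":[[0,0,0],[0,0,0]],"grip":[0,0]}'
python3 - <<'E'
from h import *
from cell import env
A=np.array([.5422,-.0623]); o=env.get_obs(); d=np.array(o["tool_pos"][:2])-A; print("r",np.hypot(*d),"ang",np.degrees(np.arctan2(d[1],d[0])),o["tool_pos"],o["wrist_torque"])
E
```

```text
time_s: 16.12
tool_pos: [0.4768, 0.0062, 0.0887]
tool_rot: [179.8, 0.1, 93.7]
force: [3.0, -2.7, 0.4]
grip_width: 0.0153
grasp_force: 30.0
time_s: 16.38
tool_pos: [0.4752, 0.0047, 0.0888]
tool_rot: [179.9, 0.0, 93.5]
force: [4.6, -2.6, -0.7]
grip_width: 0.0152
grasp_force: 30.0
r 0.09473347077620374 ang 135.02779045924132 [0.47518084 0.00465418 0.0887537 ] [-0.76028061 -0.90894995  0.01912554]
```

```bash
python3 -m creep '{"translation":[[0.145,0.206,0],[0.098,0.232,0],[0.047,0.248,0],[-0.007,0.252,0],[0,0,0]],"turn":[[0,0,0],[0,0,0],[0,0,0],[0,0,0],[0,0,0]],"grip":[0,0,0,0,0]}'
python3 -m creep '{"translation":[[-0.06,0.245,0],[-0.11,0.227,0],[-0.156,0.199,0],[0,0,0],[0,0,0]],"turn":[[0,0,0],[0,0,0],[0,0,0],[0,0,0],[0,0,0]],"grip":[0,0,0,0,0]}'
python3 - <<'E'
from h import *
from cell import env
A=np.array([.5422,-.0623]); o=env.get_obs(); d=np.array(o["tool_pos"][:2])-A; print("r",np.hypot(*d),"ang",np.degrees(np.arctan2(d[1],d[0])),o["force"])
E
```

```text
time_s: 17.0
tool_pos: [0.5487, 0.0328, 0.0887]
tool_rot: [-180.0, -0.0, 93.5]
force: [0.6, 0.2, 3.3]
grip_width: 0.015
grasp_force: 30.0
time_s: 17.62
tool_pos: [0.6031, 0.0114, 0.0888]
tool_rot: [180.0, -0.1, 93.6]
force: [2.7, 2.9, 0.7]
grip_width: 0.0152
grasp_force: 30.0
r 0.09555545055758201 ang 50.42708529277821 [2.66357665 2.93406476 0.7084559 ]
```

```bash
python3 -m creep '{"translation":[[-0.194,0.161,0],[-0.224,0.117,0],[-0.243,0.067,0],[0,0,0],[0,0,0]],"turn":[[0,0,0],[0,0,0],[0,0,0],[0,0,0],[0,0,0]],"grip":[0,0,0,0,0]}'
python3 -m creep '{"translation":[[0,0,0],[0,0,0]],"turn":[[0,0,0],[0,0,0]],"grip":[0,0]}'
python3 - <<'E'
from h import *
from cell import env
A=np.array([.5422,-.0623]); o=env.get_obs(); d=np.array(o["tool_pos"][:2])-A; print("r",np.hypot(*d),"ang",np.degrees(np.arctan2(d[1],d[0])),o["force"])
for n in ("top","side"):
    c=env.read_camera(n); np.savez(n+"5.npz",**c)
    u0,v0,u1,v1=(290,150,420,300) if n=="top" else (250,180,390,300)
    cv2.imwrite(f"pics/{n}5.png",cv2.convertScaleAbs(cv2.resize(c["frame"][v0:v1,u0:u1,::-1],None,fx=4,fy=4,interpolation=cv2.INTER_CUBIC),alpha=1.5))
E
```

```text
time_s: 18.25
tool_pos: [0.6358, -0.0425, 0.0889]
tool_rot: [179.8, 0.0, 93.5]
force: [7.6, 0.4, -2.5]
grip_width: 0.0151
grasp_force: 30.0
time_s: 18.5
tool_pos: [0.6357, -0.042, 0.0888]
tool_rot: [179.8, 0.0, 93.5]
force: [7.1, 1.1, -1.8]
grip_width: 0.0151
grasp_force: 30.0
r 0.0956624082291295 ang 12.27034707770413 [ 7.09975362  1.07692284 -1.76298122]
```

View pics/side5.png

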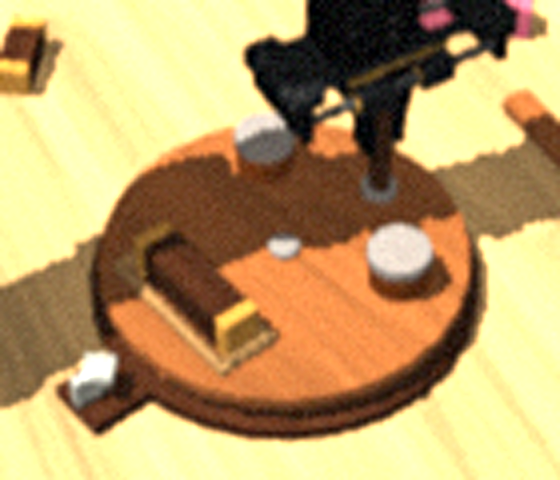

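The side view shows the loaded pocket at crop (200,295) on the pointer's side (95,375), with the post gripped at (380,170). Now I'll measure the angle of the pocket against the pointer and tongue.

```bash
cat > m2.py <<'E'
from h import *
A0=np.array([.5415,-.0624])
t0=dict(np.load("top0.npz")); t5=dict(np.load("top5.npz")); s5=dict(np.load("side5.npz"))
ang=lambda p:np.degrees(np.arctan2(p[1]-A0[1],p[0]-A0[0]))%360
# triangulate pointer
for nm,t in (("t0",t0),("t5",t5)):
    f=t["frame"][262:290,355:382].astype(int); g=(f.max(-1)-f.min(-1)<40)&(f.min(-1)>90); v,u=np.nonzero(g); a=np.array([u.mean()+355,v.mean()+262])
    f=s5["frame"][262:285,262:282].astype(int); g=(f.max(-1)-f.min(-1)<40)&(f.min(-1)>100); v,u=np.nonzero(g); b=np.array([u.mean()+262,v.mean()+262])
    Pm=[c["K"]@np.c_[cam(c)[0],cam(c)[1]] for c in (t,s5)]
    X=cv2.triangulatePoints(Pm[0],Pm[1],a.reshape(2,1),b.reshape(2,1)); X=(X[:3]/X[3]).ravel(); print(nm,"pointer",X,"r",np.hypot(*(X[:2]-A0)),"ang",ang(X), "top px",a,"side px",b)
# tongue sides by depth in top views
for t in (t0,t5):
    W=cloud(t); w=W[255:300,345:390].reshape(-1,3); d=np.hypot(w[:,0]-A0[0],w[:,1]-A0[1]); 
    m=(w[:,2]>.008)&(d>.152)&(d<.19)&(w[:,0]<.45); p=w[m]; print("tongue",m.sum(),"z",np.percentile(p[:,2],[5,50,95]),"mean ang",ang(p.mean(0)),"rect",cv2.minAreaRect((p[:,:2]*1000).astype(np.float32)))
# block & jars now
for nm,c in (("top",t5),("side",s5)):
    W=cloud(c).reshape(-1,3); F=c["frame"].reshape(-1,3).astype(int)
    e=np.array([np.cos(np.radians(193)),np.sin(np.radians(193))]); q=W[:,:2]-A0; r=q@e; s=q@np.array([-e[1],e[0]])
    m=(W[:,2]>.066)&(W[:,2]<.082)&(r>.055)&(r<.12)&(abs(s)<.08); p=W[m]
    R=cv2.minAreaRect((p[:,:2]*1000).astype(np.float32)); print(nm,"block",m.sum(),R,"ang of centre",ang(np.array(R[0])/1000))
    m=(W[:,2]>.066)&(W[:,2]<.082)&(r<-.015)&(r>-.08); 
    for sg in (1,-1):
        p=W[m&(s*sg>.045)&(s*sg<.11)]; 
        if len(p)>20: print("  jar",sg,len(p),np.round(cv2.minAreaRect((p[:,:2]*1000).astype(np.float32))[0],1),np.round(cv2.minAreaRect((p[:,:2]*1000).astype(np.float32))[1],1))
E
python3 m2.py
```

```text
t0 pointer [ 0.37305619 -0.10242345  0.03149372] r 0.17313345616286158 ang 193.36602783498543 top px [366.62962963 275.03703704] side px [273.33802817 272.        ]
t5 pointer [ 0.37076328 -0.10702028  0.0378353 ] r 0.17647095580669384 ang 194.64608941553453 top px [368.34615385 276.23076923] side px [273.33802817 272.        ]
tongue 196 z [0.00902155 0.01332112 0.03953152] mean ang 192.61232077503539 rect ((381.41546630859375, -118.91093444824219), (40.1369743347168, 91.32160186767578), 17.26495361328125)
tongue 591 z [0.01323908 0.61651527 0.6299147 ] mean ang 166.89498103270589 rect ((377.39471435546875, -60.28791046142578), (133.8810272216797, 47.53623580932617), 87.18424224853516)
top block 96 ((468.71282958984375, -120.30769348144531), (29.881624221801758, 29.24102020263672), 10.699240684509277) ang of centre 218.504899884707
  jar 1 115 [ 600.1 -138.7] [25.4 45.3]
  jar -1 186 [569.1  25.8] [40.5 47.7]
side block 337 ((461.5868835449219, -86.38099670410156), (31.914608001708984, 113.4676513671875), 12.316078186035156) ang of centre 196.70388918270524
  jar 1 173 [ 603.4 -133.6] [48.5 43.4]
  jar -1 141 [568.2  18.5] [47.2 42.7]
```

View pics/top5.png

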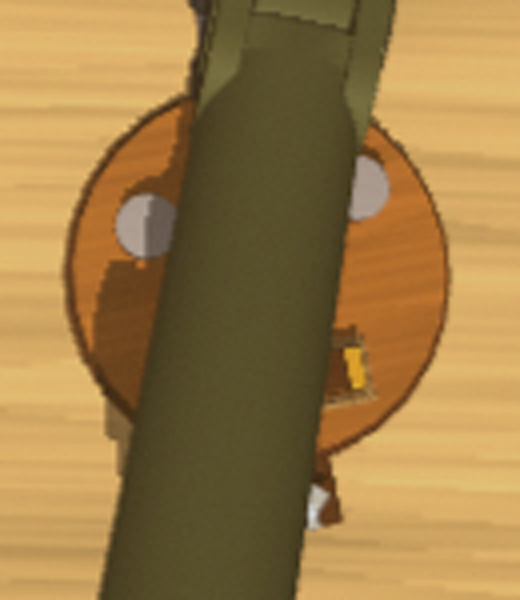

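The top view shows the arm hiding most of the disc, with the pointer at crop (317,505) and the blank's end at (355,368). I'll do one refinement of the tongue's centreline from the first, unobstructed picture.

Run:
```python
from h import *
t=dict(np.load("top0.npz")); A=np.array([.5415,-.0624]); M=[]
for v in range(270,281):
    row=t["frame"][v,350:385].astype(float).max(-1); d=np.nonzero(row<0.75*np.median(row[-6:]))[0]
    # tongue run incl. pointer: first to last non-bench pixel
    L,R=cast(t,[(350+d.min()-.5,v),(350+d.max()+.5,v)],.014)[:,:2]; M.append((L+R)/2); print(v,350+d.min(),350+d.max(),np.round(1000*np.hypot(*(L-R)),1),np.round(np.degrees(np.arctan2(*((L+R)/2-A)[::-1]))%360,2))
s=dict(np.load("side5.npz")); W=cloud(s).reshape(-1,3); F=s["frame"].reshape(-1,3).astype(int)
# all in the side view: axis = disc rim fit on top face
d=np.hypot(W[:,0]-A[0],W[:,1]-A[1]); p=W[(abs(W[:,2]-.037)<.004)&(d<.15)]; h=cv2.convexHull((p[:,:2]*1000).astype(np.float32))[:,0]
(x,y),r=cv2.minEnclosingCircle(h); print("side disc",x,y,r)
B=np.array([.4616,-.0864]); print("block ang side",np.degrees(np.arctan2(B[1]-y/1000,B[0]-x/1000))%360)
```

```text
270 356 373 54.0 192.7
271 356 373 53.9 192.49
272 357 373 50.9 192.79
273 357 373 50.9 192.59
274 357 374 53.9 192.88
275 357 374 53.9 192.68
276 357 374 53.9 192.48
277 358 374 50.9 192.76
278 358 374 50.9 192.57
279 358 375 53.8 192.84
280 359 374 47.8 192.66
side disc 542.2420654296875 -67.51950073242188 141.13975524902344
block ang side 193.1771502255258
```

The foot's front line is at 192.7° and the pocket at 192.3–193.2°, under 1 mm off against 6 mm allowed. I'll hold still briefly and hand in.

```bash
python3 -m creep '{"translation":[[0,0,0],[0,0,0],[0,0,0],[0,0,0]],"turn":[[0,0,0],[0,0,0],[0,0,0],[0,0,0]],"grip":[0,0,0,0]}'
python3 -c "
from cell import env
print(env.sign_off())"
```

```text
time_s: 19.1
tool_pos: [0.6357, -0.042, 0.0888]
tool_rot: [179.8, 0.0, 93.5]
force: [7.5, 0.2, -1.4]
grip_width: 0.0149
grasp_force: 30.0
the job is handed in; nothing more can be done
None
```

I handed in the job at 19.1 s; no verdict came back. By my measurements the blank lies flat and square in the pocket, the pocket is within about 1 mm of the front line, and the arm is holding the turntable still with a 30 N grip on the post.

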